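# Lock the microscope's scanning stage for carriage

### The arm

A 7-joint arm with a two-finger parallel gripper is mounted at the origin on the work surface. World frame = base frame: x ahead of the robot, y to its left, z up, the work surface at z = 0. Lengths are in m, angles in rad, forces in N, time in s.
With the tool pointing down it reaches from about 0.4 to 0.9 m from the base axis. Payload 5.5 kg.
Tool frame: the origin (TCP) lies midway between the tips of the shut fingers; the grasp point (between the pads) lies 19 mm behind it (manip.grip_depth is the distance from the TCP to the grasp point, in m); z points along the fingers, y is the line along which they close (so a half turn about z gives the same grasp; the last joint's range is limited). The gripper opens to 92 mm and grips with 3 to 60 N. Pads are 19 mm wide; open, the fingers measure 130 mm over their backs; the gripper's body (75 mm by 190 mm) begins 47 mm behind the grasp point.
Start: joints at [1.367, 0.501, -0.427, 1.55, 0.221, 1.138, -0.21], TCP at [0.293, -0.58, 0.227] pointing down, gripper open.
Joint ranges: [-2.88, 2.88], [-0.31, 2.03], [-1.54, 1.56], [0.2, 2.42], [-1.41, 4.55], [0.19, 2.02], [-2.57, 2.57]. Speed limits (rad/s): [2.57, 2.57, 3.14, 3.14, 3.14, 3.14, 3.14].

### API

Orientations are given as a unit quaternion [x, y, z, w].
In Python, from bench import manip, effector, viewer gives the robot as it stands. Calls block until the motion is done:
- manip.move_pose(position, orientation): joint-space move of the TCP to a pose.
- manip.servo_line(position, ori=None, vel=0.15): straight line of the TCP; ori=None keeps the orientation; vel is the mean speed in m/s.
- manip.movej(angles): joint-space move.
- effector.open_jaws() and effector.close(f_grip=None): open the fingers fully, or close them until they stop; f_grip is the grip in N (None keeps the last).
- manip.sleep(seconds).
- manip.solve_ik(position, orientation): joint angles nearest the present ones, or None.
- viewer.get_image(name): name is "side" or "top"; returns the picture (384x512x3 uint8, red, green, blue); there is no depth.
- viewer.get_calibration(name): a dict with "vfov" (degrees; the focal length in pixels is half the picture's height over the tangent of half this angle, whatever the lens; pixels are square), "cx", "cy" (the principal point, pixels), "dist_coeffs" ([k1, k2, p1, p2, k3] as OpenCV has them; the pictures are not rectified), "eye" and "attitude" of the camera in the world. Camera axes: x right, y down, z forward; pixel columns grow to the right and rows downward; lengths in m; the calibration is good to about 2 mm. A picture is of the moment at which its call begins. get_calibration takes no time and is no camera call.
A pose or a line that the arm cannot do raises manip.PlanningError and nothing moves.
- manip.hand_in(): hands the job in; it is judged then, once.
Readings, each from a call of its own:
- manip.current_clock(): time.
- manip.current_q(): joint angles.
- manip.current_joint_velocities(): joint speeds.
- manip.current_tau(): joint torques, N m.
- manip.current_tool_pos(): TCP position.
- manip.current_tcp_rot(): TCP orientation.
- manip.current_force(): force on the tool from outside, world axes, zero at the start.
- manip.current_wrist_torque(): the same for the moment, N m.
- manip.current_finger_gap(): finger opening in m.
- manip.current_gripper_force(): force on a finger pad.
Only numpy, scipy, OpenCV 4.12 (cv2) and the standard library are available. Lean on these libraries where they do the work, as an engineer would, in place of code of your own. Each camera call takes 0.05 s, during which the arm holds its last target. There are 200 camera calls.

### The job

The black scanning stage on the desk is to be carried back to the microscope, so lock it with its aluminium transport bar. Lift the bar a little by its upright tab, swing it about the loose headed bolt that runs through its end, and drop its slot over the small slim stud fixed in the stage (not the broad flat screw on the other side), so that the bar lies flat on the stage with the stud standing in the slot.

Things in the scene. Friction and masses are not known exactly. Their poses are not given: they have to be found in the camera images.
- bar_grip (a point): Grip point on the upright tab of the flat aluminium bar (bar 186 x 42 x 6, about 160 g). Tab: block on the bar's middle line, 28 along the bar, 14 across, top 51 above the bar's underside. The point: tab's middle in plan, 32 above the underside, 80 from the round hole's centre. x along the bar, hole to slot; z up. Pinch across y from above, fingertips clear of the bar.
- bar_slot (a point): Centre of the closed slot in the bar's free end, on the bar's underside: 34 long (along the bar), 24 wide, right through the bar, 130 from the centre of the round hole at the bar's other end. Axes as bar_grip.
- pivot (a point): Axis of the loose headed bolt at the stage's level top (40 above the desk). The bolt is fixed upright in the stage, a black plate 220 x 300. Shank 9 thick, 42 high, through the bar's round 16 hole; head 24 wide, 8 thick. The bar cannot come off, but turns freely and lifts up to 36; a lift of 25 clears the stud. z up.
- stud: Slim upright steel stud on the stage, 10 thick, 14 high, tapered top; origin at its foot on the stage's top, z up. Fixed, 123 to 137 from the bolt's axis, some 35 to 95 degrees of swing to one side of the bar's first direction (either side). A similar distance to the other side is a broad flat screw head, 28 wide, 6 high: not to be used; the lens and ring at the corners are loose.
Things that resemble listed ones, but are neither listed nor needed, are in the scene too. Of the things shaped like the part that bears bar_grip, the aluminium one is meant.

How it is judged:
By the outcome, as a careful person would: the job done as asked, in the order asked, and still so for the second after the job is handed in, with the robot touching nothing.
It also fails if it takes over 40 s, if anything falls off the work surface, if the arm or the gripper's body presses on something with over 40 N, if the wrist force passes 120 N, or if a joint passes its speed limit or range.

## Working session

There is one attempt and no reset: what is moved stays moved. The work goes in short steps, each a Python script; the robot and the scene stay as the last script left them, time stands still between calls to the robot, and variables do not carry over. Pictures are saved under pics/ and viewed, at most 10 in all, crops included, and the job is handed in when it is done.

```bash
mkdir -p pics
cat > h.py <<'E'
import numpy as np, cv2
from bench import manip, effector, viewer
from scipy.spatial.transform import Rotation as R
def K(c):
    f=192/np.tan(np.radians(c["vfov"])/2)
    return np.array([[f,0,c["cx"]],[0,f,c["cy"]],[0,0,1]])
def rot(c):
    a=np.array(c["attitude"],float)
    return a if a.shape==(3,3) else R.from_quat(a).as_matrix()
def ray(n,px):
    c=viewer.get_calibration(n)
    u=cv2.undistortPointsIter(np.array(px,float).reshape(-1,1,2),K(c),np.array(c["dist_coeffs"],float),None,None,(3,100,1e-10)).reshape(-1,2)
    d=np.c_[u,np.ones(len(u))]@rot(c).T
    return np.array(c["eye"],float),d
def onz(n,px,z):
    e,d=ray(n,px); return e+d*((z-e[2])/d[:,2])[:,None]
def proj(n,P):
    c=viewer.get_calibration(n); r=rot(c).T
    return cv2.projectPoints(np.array(P,float).reshape(-1,3),cv2.Rodrigues(r)[0],-r@np.array(c["eye"],float),K(c),np.array(c["dist_coeffs"],float))[0].reshape(-1,2)
def snap(n,f,crop=None,s=1):
    im=viewer.get_image(n)
    cv2.imwrite("pics/raw_"+f,im[:,:,::-1])
    if crop: im=im[crop[1]:crop[3],crop[0]:crop[2]]
    im=cv2.resize(im,None,fx=s,fy=s,interpolation=cv2.INTER_CUBIC)
    cv2.imwrite("pics/"+f,im[:,:,::-1]); return im
E
python3 - <<'E'
from h import *
a=viewer.get_image("top"); b=viewer.get_image("side")
cv2.imwrite("pics/top0.png",a[:,:,::-1]);cv2.imwrite("pics/side0.png",b[:,:,::-1])
for n in("top","side"): print(viewer.get_calibration(n))
print(manip.current_clock(),manip.current_tcp_rot())
E
```

```text
{'vfov': 52.83140302800647, 'cx': 256.1666212241179, 'cy': 188.8614207800914, 'dist_coeffs': array([-0.02303551,  0.        ,  0.        ,  0.        ,  0.        ]), 'eye': array([ 0.32763279, -0.13863795,  1.2080269 ]), 'attitude': array([-0.69947944,  0.71113974, -0.05322402,  0.04664741])}
{'vfov': 56.64681254705849, 'cx': 256.38475644504047, 'cy': 195.18941742646314, 'dist_coeffs': array([-0.0013457,  0.       ,  0.       ,  0.       ,  0.       ]), 'eye': array([ 0.48317017, -0.74983416,  0.63050316]), 'attitude': array([ 0.91689602, -0.0436808 ,  0.00780489, -0.39665194])}
0.1 [ 9.72884330e-01  2.31290565e-01 -1.64940369e-04 -8.53606369e-04]
```

View pics/top0.png

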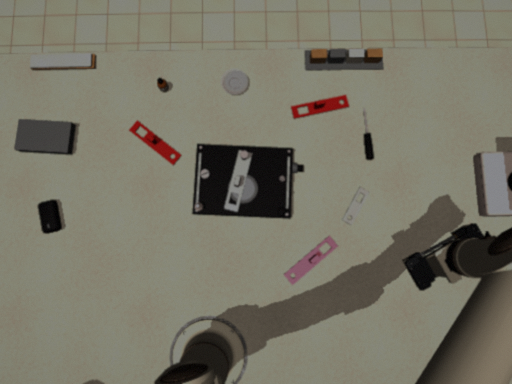

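View pics/side0.png

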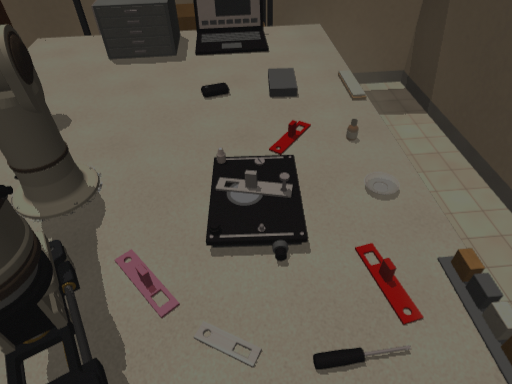

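The top view shows the aluminium bar on the black stage from about (243,155) to (232,210). In the side view the bolt head is at (285,178) and the slot end at about (230,184). I'll zoom in on the stage in both views.

Run:
```python
import cv2
a=cv2.imread("pics/top0.png")[135:225,185:310]; b=cv2.imread("pics/side0.png")[140:265,195:315]
a=cv2.resize(a,None,fx=6,fy=6,interpolation=cv2.INTER_CUBIC); b=cv2.resize(b,None,fx=4.8,fy=4.8,interpolation=cv2.INTER_CUBIC)
g=lambda i:cv2.convertScaleAbs(i,alpha=1.3,beta=20)
cv2.imwrite("pics/top0c.png",g(a)); cv2.imwrite("pics/side0c.png",g(b))
```

```text
(no output)
```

View pics/top0c.png

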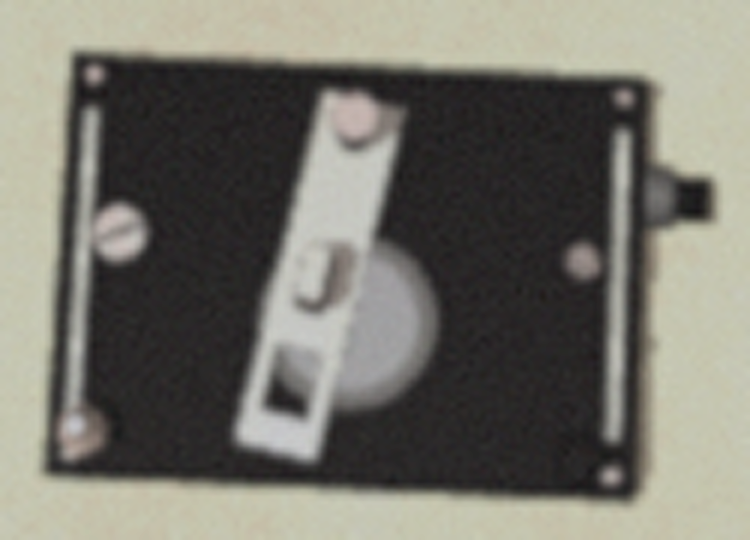

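View pics/side0c.png

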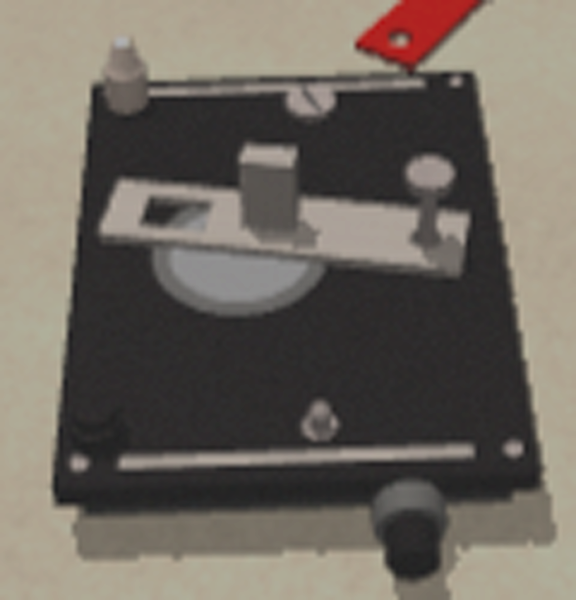

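The crops show:
- **Bolt head:** top crop (355,115), side crop (430,172).
- **Tab top:** top crop (315,273), side crop (270,155).
- **Slot:** on the near end of the bar.
- **Slim stud:** right side of the stage, top crop (582,262), side crop (320,408).
- **Broad slotted screw:** left side, top crop (120,232). This is the one to avoid.

Next I'll triangulate these points and check them against the given sizes.

```bash
cat >> h.py <<'E'
def tri(pt,ps):
    A=np.zeros((3,3));b=np.zeros(3);L=[]
    for n,p in(("top",pt),("side",ps)):
        e,d=ray(n,[p]);d=d[0]/np.linalg.norm(d[0]);M=np.eye(3)-np.outer(d,d);A+=M;b+=M@e;L.append((M,e))
    x=np.linalg.solve(A,b); return x,[np.linalg.norm(M@(x-e)) for M,e in L]
E
python3 - <<'E'
from h import *
T=lambda x,y:((x+.5)/6-.5+185,(y+.5)/6-.5+135)
S=lambda x,y:((x+.5)/4.8-.5+195,(y+.5)/4.8-.5+140)
np.set_printoptions(precision=4,suppress=True)
for k,t,s,z in(("head",(355,115),(430,170),.09),("stud",(582,262),(320,406),.054),("tab",(314,273),(270,155),.091),("screw",(120,232),(311,98),.046)):
    print(k,*tri(T(*t),S(*s)),onz("top",[T(*t)],z),onz("side",[S(*s)],z))
# bar axis from corners on top z=.046 
c=onz("top",[T(*p) for p in((322,92),(404,108),(320,463),(235,440))],.046);print(c[:,:2])
print("slot",onz("top",[T(295,380)],.046), "stage",onz("top",[T(*p) for p in((77,55),(640,80),(632,497),(48,470))],.04)[:,:2])
E
```

```text
head [ 0.5924 -0.1155  0.0905] [np.float64(0.00028201177243174306), np.float64(0.0002820117724317118)] [[ 0.5922 -0.1155  0.09  ]] [[ 0.5928 -0.1148  0.09  ]]
stud [ 0.5254 -0.2285  0.0505] [np.float64(0.0018247645189611542), np.float64(0.0018247645189609116)] [[ 0.523  -0.2284  0.054 ]] [[ 0.527  -0.2312  0.054 ]]
tab [ 0.5147 -0.0944  0.0896] [np.float64(0.001053826796537267), np.float64(0.0010538267965373594)] [[ 0.5134 -0.0945  0.091 ]] [[ 0.5156 -0.0958  0.091 ]]
screw [0.5442 0.0058 0.0459] [np.float64(0.0006180535152874426), np.float64(0.0006180535152873042)] [[0.5435 0.0057 0.046 ]] [[0.5448 0.0059 0.046 ]]
[[ 0.615  -0.0978]
 [ 0.6059 -0.1397]
 [ 0.4242 -0.0948]
 [ 0.4365 -0.0522]]
slot [[ 0.4663 -0.0826  0.046 ]] stage [[ 0.638   0.0289]
 [ 0.6203 -0.262 ]
 [ 0.4049 -0.2515]
 [ 0.4234  0.0425]]
```

The measurements agree with the given sizes. The head is at z≈0.0905, the tab is 80 mm from the bolt, the slot is 130 mm from it, the bar is 186 mm long and the stud is 131.5 mm from the bolt. The bar points at about 165.5° and the stud is at about 239.3°, so the swing is about +74°. Next I'll check IK for both wrist options.

```bash
cat >> h.py <<'E'
np.set_printoptions(precision=4,suppress=True)
PIV=np.array([.5922,-.1153]); STUD=np.array([.525,-.2285]); A0=np.radians(165.5)
A1=np.arctan2(*(STUD-PIV)[::-1])%(2*np.pi)
def ori(a,flip):   # tool z down, tool x along bar (or opposite)
    h=(a+(np.pi if flip else 0))/2; return np.array([np.cos(h),np.sin(h),0,0])
def grip(a,z,r=.080): return np.array([*(PIV+r*np.array([np.cos(a),np.sin(a)])),z])
E
python3 - <<'E'
from h import *
print(np.degrees(A1))
for f in(0,1):
  for a in np.linspace(A0,A1,4):
    for z in(.053,.2): print(f,z,manip.solve_ik(grip(a,z),ori(a,f)))
E
```

```text
239.30495541941633
0 0.053 [ 0.834   0.689  -0.9036  1.9792  0.7353  0.8398  0.8332]
0 0.2 [ 0.9667  0.4729 -1.0561  1.8807  0.4705  1.0643  1.0377]
0 0.053 [ 0.9041  0.706  -0.9188  1.9644  0.7517  0.856   1.3178]
0 0.2 [ 1.0662  0.5244 -1.1274  1.8658  0.5335  1.096   1.4806]
0 0.053 [ 1.1398  1.0329 -1.3072  1.9078  1.112   1.1804  1.5738]
0 0.2 [ 1.1701  0.6896 -1.2984  1.8143  0.7137  1.2109  1.8272]
0 0.053 [-0.5735  1.1417  1.3483  1.8859 -1.2113  1.2454 -2.4733]
0 0.2 [ 1.1531  0.7578 -1.3007  1.739   0.7683  1.2636  2.2681]
1 0.053 [ 0.4839  0.5322 -0.4341  1.99    0.3419  0.69   -1.9879]
1 0.2 [ 0.6401  0.3313 -0.6091  1.8896  0.2247  0.9887 -1.8918]
1 0.053 [ 0.6432  0.5679 -0.5581  1.9723  0.4447  0.7236 -1.5787]
1 0.2 [ 0.7569  0.3577 -0.6806  1.8739  0.2647  1.0011 -1.4316]
1 0.053 [ 0.7137  0.6073 -0.5946  1.9199  0.4827  0.7596 -1.1214]
1 0.2 [ 0.8222  0.4076 -0.7186  1.8234  0.3101  1.0259 -0.9841]
1 0.053 [ 0.7473  0.6591 -0.622   1.8419  0.5164  0.8076 -0.6781]
1 0.2 [ 0.8494  0.4756 -0.7505  1.7473  0.3654  1.0635 -0.5622]
```

The flipped option keeps the whole swing well inside the joint ranges, so I'll hover, descend and grasp with that.

Run:
```python
from h import *
t0=manip.current_clock()
manip.move_pose(grip(A0,.19),ori(A0,1))
manip.servo_line(grip(A0,.0535),vel=.1)
print(manip.current_tool_pos(),manip.current_force())
effector.close(f_grip=35)
print(manip.current_finger_gap(),manip.current_gripper_force(),manip.current_force(),manip.current_clock()-t0)
snap("side","g1.png",(155,90,335,265),3.3)
```

```text
[ 0.5153 -0.0954  0.0541] [-0.0327 -0.1371  0.3657]
0.013484251029983347 34.99994874000549 [0.1029 1.0331 0.1682] 4.6333
```

View pics/g1.png

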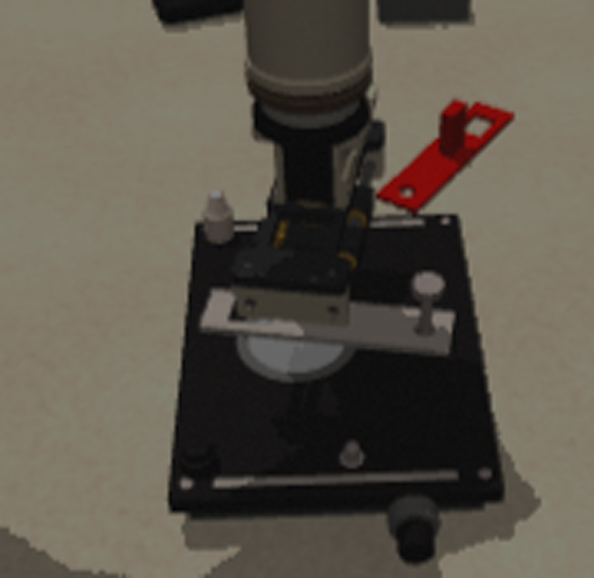

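The tab is held (gap 13.5 mm, 35 N) and the bar is still in place on the bolt. Now I'll lift it 27 mm and swing in small arcs, checking force, then look before lowering.

Run:
```python
from h import *
Z=.0535+.027
manip.servo_line(grip(A0,Z),vel=.06); print(manip.current_tool_pos(),manip.current_force(),manip.current_wrist_torque())
for a in np.linspace(A0,A1,8)[1:]:
    manip.servo_line(grip(a,Z),ori=ori(a,1),vel=.05)
    F=manip.current_force(); print(np.degrees(a),manip.current_tool_pos(),F,manip.current_finger_gap())
    if np.linalg.norm(F)>15: print("stop");break
print(manip.current_clock())
snap("side","g2.png",(155,90,335,265),3.3)
snap("top","g2t.png",(185,125,310,225),6)
```

```text
[ 0.5149 -0.0955  0.0809] [ 0.2997  0.2124 -1.3319] [-0.0018  0.0979  0.0187]
176.04356505991663 [ 0.5121 -0.1097  0.0801] [-0.6729  0.9776 -1.588 ] 0.01388409211465032
186.58713011983323 [ 0.5127 -0.124   0.0804] [ 0.3418 -0.3895 -1.982 ] 0.01394711985969782
197.13069517974986 [ 0.5157 -0.1382  0.0805] [ 0.5292  0.3165 -0.8573] 0.014050238632136712
207.6742602396665 [ 0.5212 -0.1518  0.0804] [ 0.1202 -0.0931 -0.514 ] 0.014026529116868334
218.2178252995831 [ 0.5291 -0.1641  0.0805] [-0.283   0.9427 -1.4783] 0.014033595907434656
228.76139035949973 [ 0.5391 -0.1748  0.0804] [-1.1381  0.3017 -1.426 ] 0.013868986437544866
239.30495541941633 [ 0.5509 -0.1835  0.0804] [-0.3174  0.965  -1.0683] 0.013657598002681237
8.475
```

View pics/g2.png

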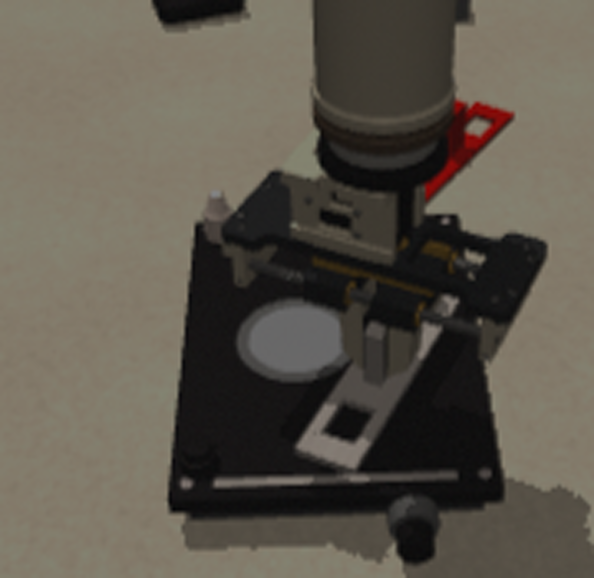

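View pics/g2t.png

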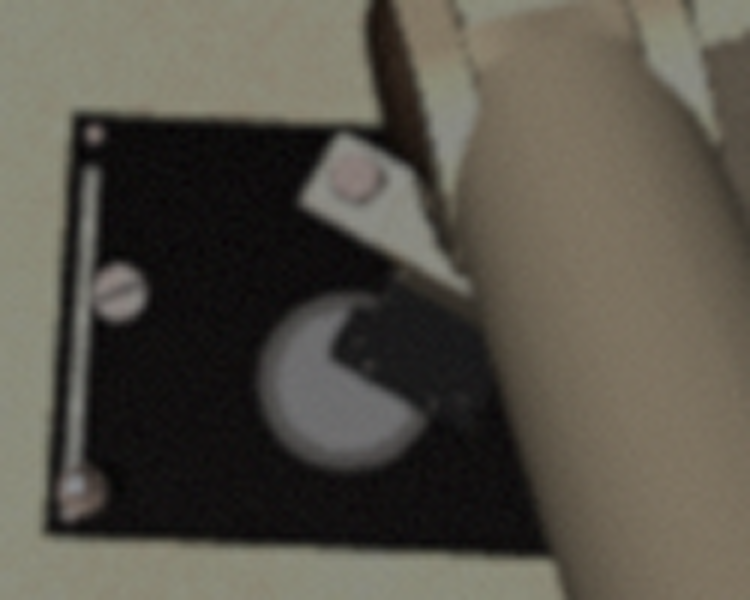

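The side view shows the bar lifted and swung, with the slot at crop (350,423) above the stud, which it hides. Forces are below 2 N. I'll check the slot position numerically from the side ray at the bar's height.

Run:
```python
from h import *
im=cv2.imread("pics/raw_g2.png",0)[205:235,245:285]
m=(im<90).astype(np.uint8)
n,l,s,c=cv2.connectedComponentsWithStats(m,connectivity=4)
for i in range(1,n):
    if s[i,4]>20: print(s[i],c[i]+[245,205])
print(im[::2,::2])
# hand-read slot corners in the crop
cr=np.array([(345,404),(376,410),(356,441),(325,433)])
px=(cr+.5)/3.3-.5+[155,90]
P=onz("side",px,.073);print(P,P.mean(0))
print("expected",PIV+.13*np.array([np.cos(A1),np.sin(A1)]),"predicted px slot",proj("side",[*(PIV+.13*np.array([np.cos(A1),np.sin(A1)])),.073]))
```

```text
[   0    0   40   30 1014] [266.2012 218.6795]
[[ 54  43  37  16  15  15  36  75  76  76  63  54  53  57  76  76  75  47
   14  12]
 [ 21  19  14  13  16  19  76  75  76  77  76  77  72  77  76  75  60  14
   14  14]
 [ 21  15  15  14  14  60  75  75  76  76  77  77  77  76  75  74  30  14
   15  14]
 [ 20  15  15  14  44  76  73  56  64  74  76  77  76  75  76  51  15  14
   14  14]
 [ 14  14  14  27 120 118  54  14  36  46  52  66  75  75  69  19  14  15
   16  16]
 [ 14  14  16  93 119 101  26  15  15  14  16  42  76  76  39  15  14  15
   14  14]
 [ 15  16  54 121 116  40  14  15  14  15  17  67  76  61  14  12  15  14
   12  16]
 [ 15  28 121 118  66  14  16  15  14  15  46  76  71  30  14  15  15  15
   15  13]
 [ 15  94 118 119  77  25  15  16  14  19  76  76  47  14  15  13  13  15
   15  15]
 [ 54 121 119 123 122 123 104  72  42  93 119  75  19  15  14  14  15  14
   15  16]
 [109 120 122 121 122 125 123 122 122 121 118  38  14  14  14  14  12  16
   13  14]
 [ 47  65  95 117 124 124 122 123 121 121  71  15  13  15  15  14  13  15
   13  14]
 [ 19  21  40  47  71 107 119 122 122 111  25  14  15  16  15  14  15  15
   14  14]
 [ 19  22  20  19  23  39  51  69 107  55  14  16  15  13  14  13  16  15
   14  14]
 [ 31  31  32  29  28  29  44  62  70  59  56  47  47  47  50  50  50  51
   58  56]]
[[ 0.5245 -0.2126  0.073 ]
 [ 0.5442 -0.2202  0.073 ]
 [ 0.5284 -0.246   0.073 ]
 [ 0.5093 -0.237   0.073 ]] [ 0.5266 -0.229   0.073 ]
expected [ 0.5258 -0.2271] predicted px slot [[260.4558 216.8622]]
```

The measured slot centre is (0.527, −0.229) and the stud is at about (0.525…0.527, −0.229…−0.231). The error is about 2 mm against 7 mm of clearance, so I'll lower the bar while watching force.

Run:
```python
from h import *
ok=True
for z in(.070,.063,.058,.054):
    manip.servo_line(grip(A1,z),vel=.03); F=manip.current_force(); print(z,manip.current_tool_pos(),F)
    if np.linalg.norm(F)>8: ok=False;print("contact");break
if ok:
    effector.open_jaws(); print(manip.current_finger_gap(),manip.current_force())
    manip.servo_line(grip(A1,.19),vel=.12)
    manip.move_pose([.30,-.50,.25],ori(A1,1))
print(manip.current_clock())
i1=snap("side","f1.png",(205,145,305,255),5); i2=snap("top","f1t.png",(185,135,310,225),6)
c=np.zeros((590,800,3),np.uint8); a=cv2.resize(i1,(400,440)); b=cv2.resize(i2,(400,288)); c[:440,:400]=a; c[:288,400:]=b
cv2.imwrite("pics/f.png",cv2.convertScaleAbs(c[:440,:,::-1],alpha=1.3,beta=15))
```

```text
0.07 [ 0.5512 -0.184   0.0697] [ 0.5059 -0.07   -0.3014]
0.063 [ 0.5512 -0.184   0.0627] [ 0.2357 -0.4041 -1.5808]
0.058 [ 0.5511 -0.184   0.0577] [ 0.5154  0.0157 -0.683 ]
0.054 [ 0.5512 -0.1841  0.0538] [-0.5518  0.1564 -2.2405]
0.09140262296374597 [-0.0223  0.4479  0.1546]
14.1417
```

View pics/f.png

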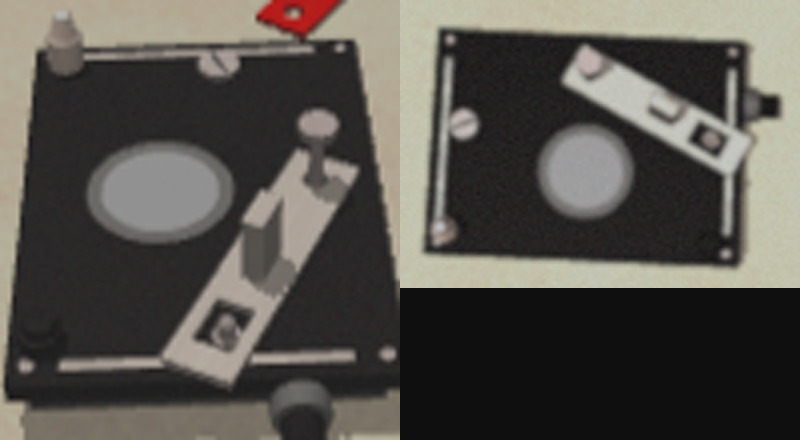

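The final picture shows the stud standing inside the slot in both views (side panel (230,328), top panel (710,138)). The bar lies flat, the lens and ring have not moved, and the arm is clear.

```bash
python3 -c "
from h import *
print(manip.current_force(),manip.hand_in())"
```

```text
the job is handed in; nothing more can be done
[-0.0549  0.2601 -0.3546] None
```

The bar was lifted, swung about 74° and lowered so its slot sits over the slim stud; it lies flat on the stage in the final pictures, and the job was handed in at about 14 s with the arm clear.

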